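# Clear the returns bin's lid and hold it open

## Task

Somebody has left the blue scanner on the lid of the green returns bin: take it off and, without dropping it or shoving the crate, lay it on its side flat on the floor of the pine crate. Then lift the bin's lid by its yellow grip tongue until it stands 50 degrees open and keep holding it there, steady, for returned parcels to go in; it falls shut if let go, so do not let it slam or prop it on anything: the job finishes with the gripper still holding the lid. Leave the mug, wedge, parcel and rolls where they are.

Things in the scene. Friction and masses are not known exactly. Their poses are not given: they have to be found in the camera images.
- bin: Green plastic bin, 200 (x) x 308 (y) mm, fixed and level in a steel pivot bracket (base 190 x 366 mm; black clamp knob out to y = +194 mm, 92 mm up). Origin on the table under its centre, z up; the front, with the lid's tongue, faces its -x. Shut, the lid's flat top (x -108 to +106, y -159 to +159 mm) is 146 mm above the table. The lid's hinge runs along y at x = +104 mm, 140 mm up.
- bin_lid (a joint): Lid angle in rad: 0 shut (level), growing as the front edge swings up and back about the hinge; 50 degrees is 0.873. Stops at 0 and 1.9. No spring, catch or stay: the 0.35 kg lid turns freely and falls shut by its own weight (about 1.6 N up at the tongue carries it).
- lid_grip (a point): Middle of the yellow grip tongue at the middle of the lid's front edge; moves with the lid, 244 mm from the hinge axis, 139 mm above the table when shut. The tongue is 34 mm wide (along the bin's y), 14 mm thick and juts 53 mm past the lid's edge; the point is 24 mm from its front end; free air on both sides, above and below. Axes turn with the lid: at 0 they are the bin's.
- lid_hinge (a point): Middle of the lid's hinge axis (fixed), axes as the bin's; the axis runs along y.
- scanner: Blue pistol-shaped handheld scanner, about 0.26 kg, on its side on the lid. Origin: centre of its head's underside, z up. Head 130 mm along x (black nose at +x), 44 mm wide in y (nose 48), 56 mm high. Grip handle 34 x 34 mm, middle 28 mm up, leaves the head to -y near x = -30 and ends at y = -120, x = -65 to -25 mm. Mass centre near x = -3, y = -12 mm. Head free to grasp across y at x = 10 to 40.
- scanner_head (a point): Centre of the scanner's head: 28 mm above the scanner's underside, axes as the scanner's.
- crate: Small open pine crate with nailed corners, loose, about 0.9 kg. Outside 264 (x) x 244 (y) x 76 mm high; slatted walls 10 mm thick, 12 mm square posts in the inner corners; floor top 10 mm above the table; inside 244 x 224 mm, empty. Origin on the table under its centre, z up. The scanner on its side (outline 130 x 142 mm) fits inside.
- mug: Red enamel mug, 82 mm across, 85 mm high, handle on its +y side; origin under its centre. Leave alone.
- wedge: Grey rubber door wedge, 120 (x) x 40 (y) mm, 33 mm high at its +x end; origin under its centre. Leave alone.
- parcel: Taped cardboard parcel, 120 x 100 x 60 mm; origin under its centre. Leave alone.
- tape_roll: Roll of brown tape lying flat, 104 mm across, 48 mm high; origin under its centre. Leave alone.
- label_roll: Roll of white blank labels lying flat, 90 mm across, 50 mm high; origin under its centre. Leave alone.
There are look-alikes about, which are no part of the job. Several things have the shape of the scanner; the one meant has the colours described above.

How it is judged:
On the way, in this order (a step that is already met when the one before it is completed fails the run):
1. the scanner lies flat on its side in the crate, let go and at rest, with the lid still shut (x of scanner_head in the frame of crate between -0.11 and 0.11 m and y of scanner_head in the frame of crate between -0.1 and 0.1 m and z of scanner_head in the frame of crate below 0.046 m and angle between scanner's own z axis and vertical below 0.2 rad and contact force between the fingers and scanner below 0.1 N and linear speed of scanner below 0.03 m/s and value of joint bin_lid below 0.1 rad), for 0.3 s.
2. the lid is held 50 degrees open (within 7 degrees) by the fingers, steady (value of joint bin_lid between 0.75 and 0.995 rad and velocity of joint bin_lid between -0.06 and 0.06 rad/s and contact force between the fingers and bin_lid above 0.5 N), for 0.5 s.
At the end, for the whole second after the job is handed in: The fingers hold the lid still, 50 degrees open within 7 degrees, nothing loose touching the bin; the scanner lies flat and at rest on the crate's floor (head centre under 46 mm up, tilt under 0.2 rad), let go; crate, mug, wedge, parcel and rolls within 40 mm of where they began (all of step 2 and x of scanner_head in the frame of crate between -0.11 and 0.11 m and y of scanner_head in the frame of crate between -0.1 and 0.1 m and z of scanner_head in the frame of crate below 0.046 m and angle between scanner's own z axis and vertical below 0.2 rad and contact force between each of the fingers, bin and scanner below 0.1 N and linear speed of scanner below 0.03 m/s and contact force between bin and mug below 0.1 N and contact force between bin and wedge below 0.1 N and contact force between bin and parcel below 0.1 N and contact force between bin and tape_roll below 0.1 N and contact force between bin and label_roll below 0.1 N and contact force between bin and crate below 0.1 N and distance of each of mug, wedge, parcel, tape_roll, label_roll, crate from where it was at the start of the episode below 0.04 m); the arm keeps its last pose, push and grip.
It fails at once if the lid is lifted (over 0.15 rad) before the scanner is in the crate (value of joint bin_lid above 0.15 rad and (x of scanner_head in the frame of crate below -0.12 m or x of scanner_head in the frame of crate above 0.12 m or y of scanner_head in the frame of crate below -0.11 m or y of scanner_head in the frame of crate above 0.11 m)).
It fails at once if the lid is let fall (closing faster than 2 rad/s) (velocity of joint bin_lid below -2 rad/s).
It fails at once if the scanner is dropped (faster than 0.9 m/s while not held) (linear speed of scanner above 0.9 m/s and contact force between the fingers and scanner below 0.1 N).
It fails at once if the crate is shoved more than 40 mm (distance of crate from where it was at the start of the episode above 0.04 m).
It fails at once if the mug, wedge, parcel or a roll is moved more than 40 mm (distance of any of mug, wedge, parcel, tape_roll, label_roll from where it was at the start of the episode above 0.04 m).
It also fails if it takes over 58 s, if anything falls off the work surface, if the arm or the gripper's body presses on something with over 40 N, if the wrist force passes 120 N, or if a joint passes its speed limit or range.

## Robot

A 6-joint arm with a two-finger parallel gripper is mounted at the origin on the work surface. World frame = base frame: x ahead of the robot, y to its left, z up, the work surface at z = 0. Lengths are in m, angles in rad, forces in N, time in s.
With the tool pointing down it reaches from about 0.25 to 0.775 m from the base axis. Payload 8.9 kg.
Tool frame: the origin (TCP) lies between the finger pads; the fingertips stand 17 mm ahead of it and the grasp point (between the pads) lies 2 mm behind it; x points along the fingers, z is the direction in which the jaws open and shut, and the axes are right-handed (so a half turn about x gives the same grasp; the last joint's range is limited). The gripper opens to 85 mm and grips with 20 to 120 N. Pads are 22 mm wide; open, the fingers measure 114 mm over their backs; the gripper's body (76 mm by 85 mm) begins 54 mm behind the grasp point. The pads swing forward as they close: fully open they stand 13 mm farther back than shut.
Start: joints at [1.108, 0.291, -0.153, 1.127, 0, 1.431], TCP at [0.167, 0.498, 0.248] pointing down, gripper open.
Joint ranges: [-2.52, 2.52], [-0.91, 1.74], [-1.3, 1.37], [-1.96, 2.02], [-1.52, 1.47], [-3.14, 3.14]. Speed limits (rad/s): [2.22, 2.22, 2.79, 3.14, 3.14, 3.14].

## Interface

Orientations are given as a 3x3 rotation matrix whose columns are the frame's x, y, z axes.
In Python, from bench import manip gives the robot as it stands. The module is installed in compiled form; this text tells all that it offers.
- The arm moves only by the tool drive_tool, never from a script. Its arguments are lists of equal length, an entry for each row: "linear": the shift along the world's x, y, z in cm, a list of three; "roll": the turn about the world's z in units of 6 degrees (1.0 is 6 degrees); "grip": the gripper command: -1 is shut, 1 is fully open, values between are in proportion. In form: {"linear": [[x, y, z], ...], "roll": [roll, ...], "grip": [grip, ...]}. A call has 1 to 12 rows; each row is the pose to reach, as a shift and turn from the pose measured when the call began; what a row does not reach only later rows make up. A row lasts 1/10 s, in which the tool goes at most 50 mm and 8.59 degrees, less where a joint would pass 70% of its speed; a pose out of reach is approached as far as the arm can. A call with a gripper value outside its range is refused whole. The fingers move at their own pace and stop on an object; "force" is the grip in N (left out, the last holds). Time passes only in rows, so rows that repeat a pose let the fingers close. It gives the time, the measured TCP pose, the force and the opening at its end, in the units of the state.
- manip.get_obs(): the state, without advancing time (a new reading comes with each control period).
- manip.capture(name): name is "scene" or "top" or "wrist"; returns the picture (400x640x3 uint8, red, green, blue); there is no depth.
- manip.calibration(name): a dict with "intrinsics" (3x3 intrinsics, pixels), "distortion" ([k1, k2, p1, p2, k3] as OpenCV has them; the pictures are not rectified), "world_to_cam" (4x4, takes a point from world to camera coordinates). Camera axes: x right, y down, z forward; pixel columns grow to the right and rows downward; lengths in m; the calibration is good to about 2 mm. A picture is of the moment at which its call begins: read the wrist's pose just before it. calibration takes no time and is no camera call; for the wrist camera it gives the pose at the moment of the call.
- manip.sign_off(): hands the job in, once; it reports no verdict.
Trained networks look in the newest picture that a camera, given by its name, has taken for a name from the list of things; names that differ only in an ending like _2 or _b are one class to them, and where a whole thing is asked for, a point or a joint stands for the part that bears it (a point fixed in the world has none). Each returns a list of dicts, best first, with "p" (0 to 1); they miss things now and then, are a little off and sometimes report something else, mostly with a low value. They report only what shows in the picture. A call takes as long as a camera call. They do not tell look-alikes from the thing itself.
- manip.recognise(name, camera): "rect" ([left, top, width, height] in pixels, round what is visible of it).
The state is a dict: "t": time; "joint_positions": joint angles; "qd": joint speeds; "joint_efforts": joint torques, N m; "tool_pos": TCP position; "tcp_rot": TCP orientation; "ft_force": force on the tool from outside, world axes, zero at the start; "moment": the same for the moment, N m; "width": finger opening in m.
Only numpy, scipy, OpenCV 4.12 (cv2) and the standard library are available. Lean on these libraries where they do the work, as an engineer would, in place of code of your own. Each camera call takes 0.05 s, during which the arm holds its last target.

## Working session

There is one attempt and no reset: what is moved stays moved. The work goes in short steps, Python scripts to look and compute and a tool call to move; the robot and the scene stay as the last step left them, time stands still between calls to the robot, and variables do not carry over. Pictures are saved under pics/ and viewed, and the job is handed in when it is done.

Besides the shell and the picture viewer there is one more tool, called after "Emit:" as name(argument=value, ...) on one line, values as JSON. drive_tool: Moves the arm, as the interface text tells. Its arguments: {"type":"object","properties":{"linear":{"type":"array","items":{"type":"array","items":{"type":"number"}}},"roll":{"type":"array","items":{"type":"number"}},"grip":{"type":"array","items":{"type":"number"}},"force":{"type":"number"}},"required":["linear","roll","grip"]}

```bash
ls; mkdir -p pics; python3 - <<'E'
from bench import manip
import cv2,numpy as np
o=manip.get_obs();print(o['t'],o['tool_pos'],o['tcp_rot'],o['width'],o['ft_force'])
for n in ['scene','top']:
    im=manip.capture(n);cv2.imwrite(f'pics/{n}0.png',im[:,:,::-1])
    c=manip.calibration(n);print(n,c)
    for t in ['bin','lid_grip','scanner','crate','mug','wedge','parcel','tape_roll','label_roll']:
        print(t,[(d['rect'],round(d['p'],2)) for d in manip.recognise(t,n)][:6])
E
```

```text
pics
0.0 [0.16682896 0.49736451 0.24774666] [[-5.52589706e-04 -9.48047663e-01  3.18127842e-01]
 [-1.12908744e-03  3.18128279e-01  9.48047005e-01]
 [-9.99999210e-01  1.64686864e-04 -1.24622312e-03]] 0.08543994089467705 [-0.01107122 -0.25400404 -0.08649302]
scene {'intrinsics': array([[485.00278774,   0.        , 318.04125911],
       [  0.        , 485.00278774, 204.46661804],
       [  0.        ,   0.        ,   1.        ]]), 'distortion': array([-0.01415847,  0.        ,  0.        ,  0.        ,  0.        ]), 'world_to_cam': array([[ 0.49374389,  0.86944635, -0.0167339 , -0.28409896],
       [ 0.58328321, -0.3453864 , -0.73517952, -0.24260931],
       [-0.64497881,  0.35322979, -0.67766589,  2.08836625],
       [ 0.        ,  0.        ,  0.        ,  1.        ]])}
bin [([205.6, 187.9, 116.3, 96.1], 0.88)]
lid_grip [([202.9, 188.8, 115.5, 66.7], 0.78)]
scanner [([228.7, 190.1, 44.8, 41.4], 0.75)]
crate [([328.1, 176.0, 95.5, 74.8], 0.95)]
mug [([150.6, 264.5, 42.0, 38.1], 0.85), ([204.1, 186.5, 116.1, 97.9], 0.72)]
wedge [([297.9, 185.6, 20.6, 24.9], 0.72), ([226.9, 189.1, 45.5
[... 755 characters left out ...]
e+00,  0.00000000e+00,
         1.00000000e+00]])}
bin [([300.1, 225.9, 15.9, 32.2], 0.45)]
lid_grip [([328.7, 159.6, 95.3, 85.0], 0.98), ([361.5, 176.4, 33.4, 53.9], 0.6)]
scanner [([360.1, 175.7, 37.2, 55.2], 0.95), ([429.0, 236.0, 47.1, 35.4], 0.9)]
crate [([226.3, 142.6, 78.7, 82.4], 0.71)]
mug [([447.0, 182.9, 32.5, 24.8], 0.97), ([318.7, 162.5, 105.1, 83.3], 0.31), ([167.7, 189.8, 23.0, 22.9], 0.18)]
wedge [([298.7, 225.1, 12.8, 35.5], 0.85), ([328.3, 160.0, 96.6, 84.4], 0.66), ([228.2, 141.0, 76.6, 83.7], 0.26)]
parcel [([307.1, 118.2, 32.9, 39.4], 0.63), ([323.6, 164.6, 101.8, 81.6], 0.59)]
tape_roll [([196.5, 241.9, 27.6, 27.5], 0.83)]
label_roll [([167.6, 185.8, 27.0, 23.2], 0.62)]
```

```bash
python3 - <<'E'
import cv2
a=cv2.imread('pics/top0.png');cv2.imwrite('pics/top0c.png',cv2.resize(a[90:290,150:490],None,fx=2.35,fy=2.35,interpolation=cv2.INTER_CUBIC))
a=cv2.imread('pics/scene0.png');cv2.imwrite('pics/scene0c.png',cv2.resize(a[130:320,130:460],None,fx=2.4,fy=2.4,interpolation=cv2.INTER_CUBIC))
E
```

```text
(no output)
```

View pics/top0c.png

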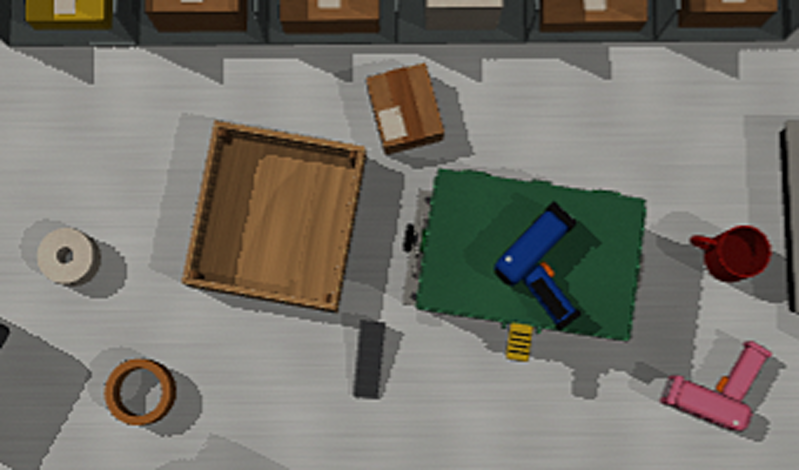

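View pics/scene0c.png

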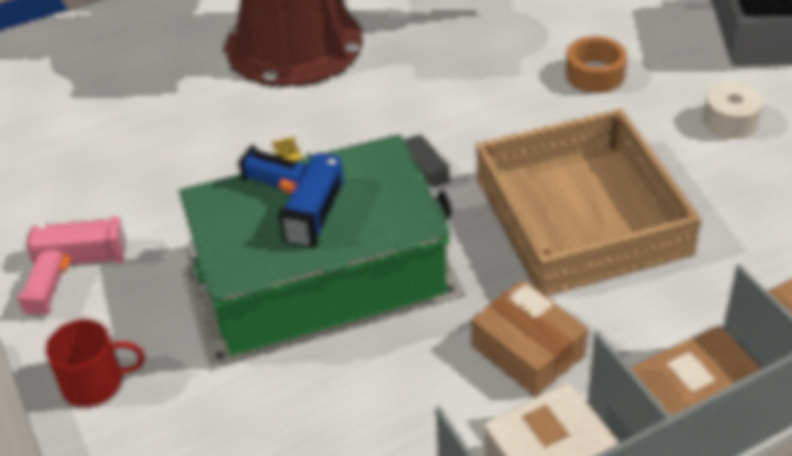

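The top picture shows the blue scanner on the green lid at about (380,203). The only look-alike on the table is the pink one at (452,254). The scanner's nose points up and right, and its handle points down and right. The yellow tongue is at (370,235), the crate at (265,183), and the knob is on the crate side. I'm choosing the blue one, and the crop confirms it sits on the lid with a black nose. Next I'll compute coarse poses.

```bash
cat > h.py <<'E'
from bench import manip
import cv2,numpy as np
def back(cal,uv,z):
    uv=np.array(uv,float).reshape(-1,1,2)
    n=cv2.undistortPoints(uv,cal['intrinsics'],cal['distortion']).reshape(-1,2)
    R=cal['world_to_cam'][:3,:3];t=cal['world_to_cam'][:3,3]
    c=-R.T@t; d=np.c_[n,np.ones(len(n))]@R
    return c+d*((z-c[2])/d[:,2])[:,None]
def proj(cal,P):
    T=cal['world_to_cam'];rv=cv2.Rodrigues(T[:3,:3])[0]
    return cv2.projectPoints(np.array(P,float).reshape(-1,1,3),rv,T[:3,3],cal['intrinsics'],cal['distortion'])[0].reshape(-1,2)
E
python3 - <<'E'
from h import *
np.set_printoptions(precision=4,suppress=True)
c=manip.calibration('top')
def f(l,z): return back(c,[(150+u/2.35,90+v/2.35) for u,v in l],z)
def yaw(d): return np.degrees(np.arctan2(d[1],d[0]))
L=f([(437,168),(645,200),(630,340),(415,308)],.146);print('lid',L[:,:2].tolist(),L.mean(0), yaw(L[1]-L[0])+90,yaw(L[2]-L[3])+90,yaw(L[0]-L[3]),yaw(L[1]-L[2]))
print('tongue',f([(518,342)],.142))
C=f([(215,122),(366,150),(338,310),(186,282)],.076);print('crate',C[:,:2].tolist(),C.mean(0),yaw(C[0]-C[3]),yaw(C[1]-C[2]),yaw(C[1]-C[0])+90)
a=cv2.imread('pics/top0.png')
hsv=cv2.cvtColor(a,cv2.COLOR_BGR2HSV)
m=cv2.inRange(hsv,(105,120,50),(130,255,255));n,l,s,ce=cv2.connectedComponentsWithStats(m)
print(s[1:][s[1:,4]>20])
S=f([(563,212),(505,275),(510,258),(568,318)],.19);print('scanner nose,tail',S,yaw(S[0]-S[1]))
E
```

```text
lid [[0.6818479055681312, -0.0606054787934332], [0.6304049954357231, -0.3741586823014083], [0.4195365340320708, -0.3443694870913255], [0.4693838694299141, -0.0252897642334939]] [ 0.5503 -0.2011  0.146 ] -9.31719064185178 -8.879104127085853 -9.437404873435089 -8.040913527476631
tongue [[ 0.4179 -0.1783  0.142 ]]
crate [[0.7731941403836708, 0.28853181359419117], [0.7262011747365099, 0.048779104748631445], [0.4725576915784695, 0.09324133880295371], [0.5179981078926372, 0.33026657518540947]] [0.6225 0.1902 0.076 ] -9.287931805908672 -9.942600786804839 -11.089725717025573
[[  43   11  550   12 4693]
 [ 361  180   34   47  520]]
scanner nose,tail [[ 0.6056 -0.2431  0.19  ]
 [ 0.5132 -0.1561  0.19  ]
 [ 0.5381 -0.1639  0.19  ]
 [ 0.4499 -0.2462  0.19  ]] -43.25384531332225
```

Emit:
drive_tool(linear=[[4,-4,5],[8,-8,9],[10,-13,10],[12,-18,10],[14,-23,10],[16,-28,10],[18,-33,10],[20,-38,10],[22,-43,10],[25,-48,10],[28,-53,10],[31,-58,10]], roll=[0,0,-0.5,-1,-1.5,-2,-2.5,-3,-3.5,-4,-4,-4], grip=[1,1,1,1,1,1,1,1,1,1,1,1])

```text
t: 2.2
tool_pos: [0.4334, -0.0062, 0.3486]
tcp_rot: [[0.001, -0.736, 0.677], [-0.0, 0.677, 0.736], [-1.0, -0.001, 0.001]]
ft_force: [1.3, 0.5, 0.2]
width: 0.0852
```

Emit:
drive_tool(linear=[[4,-4,0],[7,-8,0],[7,-11,0],[7,-11,0],[7,-11,0]], roll=[0,0,0,0,0], grip=[1,1,1,1,1])

```text
t: 2.7
tool_pos: [0.5033, -0.1168, 0.3482]
tcp_rot: [[0.0, -0.735, 0.678], [0.001, 0.678, 0.735], [-1.0, 0.0, 0.001]]
ft_force: [-0.2, -0.5, -0.3]
width: 0.0856
```

```bash
python3 - <<'E'
from h import *
np.set_printoptions(precision=4,suppress=True)
o=manip.get_obs();print(o['t'],o['tool_pos'],o['tcp_rot'],o['joint_positions'],o['ft_force'])
import pickle
c=manip.calibration('wrist')
im=manip.capture('wrist');cv2.imwrite('pics/w1.png',im[:,:,::-1]);pickle.dump(c,open('w1.pkl','wb'));print(c)
E
```

```text
2.7 [ 0.5033 -0.1168  0.3482] [[ 0.0002 -0.735   0.678 ]
 [ 0.0005  0.678   0.735 ]
 [-1.      0.0002  0.0006]] [-0.3699  0.2413  0.0403  1.3698  0.0006  0.3751] [-0.1842 -0.5377 -0.2867]
{'intrinsics': array([[353.9983,   0.    , 318.0585],
       [  0.    , 353.9983, 202.3121],
       [  0.    ,   0.    ,   1.    ]]), 'distortion': array([-0.0384,  0.    ,  0.    ,  0.    ,  0.    ]), 'world_to_cam': array([[ 0.6786,  0.7345,  0.0011, -0.2567],
       [ 0.7061, -0.6529,  0.2742, -0.4937],
       [ 0.2021, -0.1853, -0.9617,  0.3504],
       [ 0.    ,  0.    ,  0.    ,  1.    ]])}
```

View pics/w1.png

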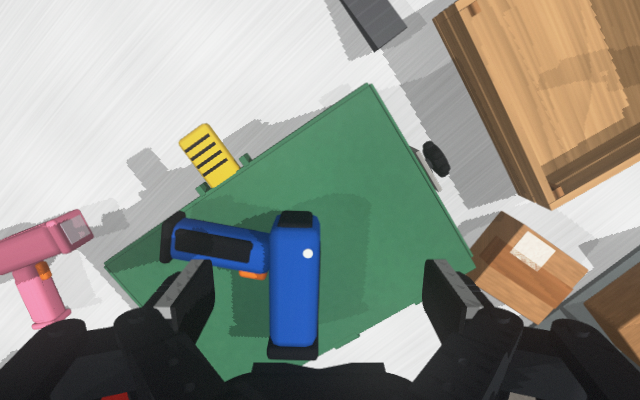

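```bash
cat > fit.py <<'E'
from h import *
import pickle
np.set_printoptions(precision=4,suppress=True)
c=pickle.load(open('w1.pkl','rb'))
def yaw(d): return np.degrees(np.arctan2(d[1],d[0]))
L=back(c,[(370,83),(106,263),(474,262)],.146);print(L,yaw(L[0]-L[1])-90,yaw(L[2]-L[0]),np.linalg.norm(L[0]-L[1]),np.linalg.norm(L[2]-L[0]))
T=back(c,[(180,143),(207,123)],.146);print('tongue front',T,T.mean(0))
S=back(c,[(271,218),(318,218),(269,346),(319,346)],.202);print(S,yaw(S[2]-S[0]),yaw(S[3]-S[1]),np.linalg.norm(S[0]-S[1]))
S2=back(c,[(318,348)],.202)
def R(a): a=np.radians(a);return np.array([[np.cos(a),-np.sin(a),0],[np.sin(a),np.cos(a),0],[0,0,1]])
import sys
by=yaw(L[0]-L[1])-90
bx,byy,ba,sx,sy,sa=map(float,sys.argv[1:7])
im=cv2.imread('pics/w1.png')
def poly(P,o,a,col,z0):
    q=proj(c,(R(a)@np.array(P,float).T).T+np.array([o[0],o[1],z0]))
    cv2.polylines(im,[np.round(q*8).astype(int).reshape(-1,1,2)],True,col,1,cv2.LINE_AA,3)
poly([(-.108,-.159,.146),(-.108,.159,.146),(.106,.159,.146),(.106,-.159,.146)],(bx,byy),ba,(0,0,255),0)
poly([(-.164,-.017,.146),(-.164,.017,.146),(-.108,.017,.146),(-.108,-.017,.146)],(bx,byy),ba,(255,0,255),0)
for z in (0,.056): poly([(-.065,-.022,z),(-.065,.022,z),(.065,.022,z),(.065,-.022,z)],(sx,sy),sa,(0,255,255),.146)
poly([(-.065,-.12,.045),(-.025,-.12,.045),(-.013,-.022,.045),(-.047,-.022,.045)],(sx,sy),sa,(255,255,0),.146)
cv2.imwrite(sys.argv[7],im[60:,80:560])
im=cv2.resize(im[60:,80:560],None,fx=1.65,fy=1.65);cv2.imwrite(sys.argv[7],im)
E
python3 fit.py .55 -.201 -9 .56 -.2 -43 pics/f1.png
```

```text
[[ 0.4715 -0.0242  0.146 ]
 [ 0.4206 -0.3352  0.146 ]
 [ 0.6747 -0.0581  0.146 ]] -9.28906844038653 -9.48228867382799 0.3151245898518175 0.20606681413029052
tongue front [[ 0.3925 -0.1866  0.146 ]
 [ 0.3974 -0.155   0.146 ]] [ 0.3949 -0.1708  0.146 ]
[[ 0.4927 -0.1577  0.202 ]
 [ 0.5184 -0.1299  0.202 ]
 [ 0.5781 -0.2455  0.202 ]
 [ 0.6088 -0.2122  0.202 ]] -45.8023829963591 -42.316000802258735 0.03785840172261131
```

View pics/f1.png

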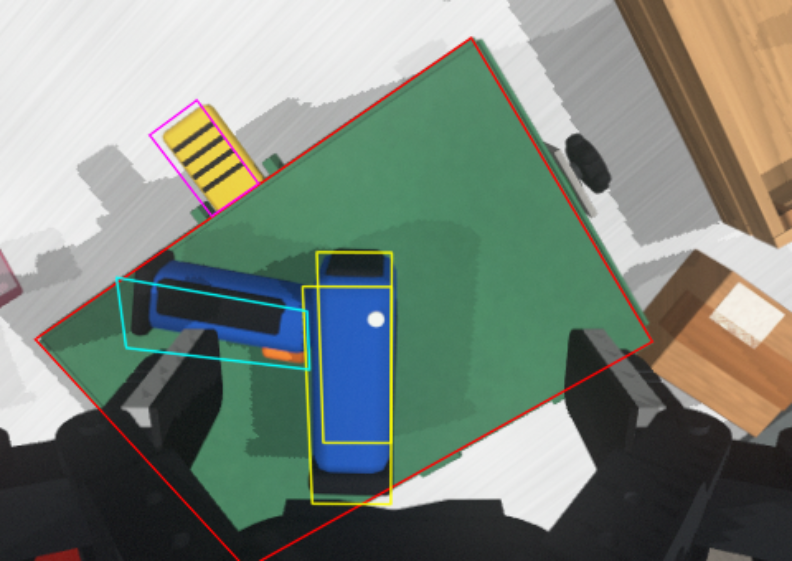

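Emit:
drive_tool(linear=[[3,-4,-2],[6.6,-8,-5],[6.6,-9.2,-8],[6.6,-9.2,-12],[6.6,-9.2,-14],[6.6,-9.2,-14]], roll=[0,0,0,0,0,0], grip=[1,1,1,1,1,1])

```text
t: 3.35
tool_pos: [0.5674, -0.2058, 0.2058]
tcp_rot: [[-0.004, -0.737, 0.676], [0.003, 0.676, 0.737], [-1.0, 0.005, -0.001]]
ft_force: [0.1, 1.3, -0.4]
width: 0.0854
```

```bash
python3 - <<'E'
from h import *
np.set_printoptions(precision=4,suppress=True)
o=manip.get_obs();print(o['t'],o['tool_pos'],o['ft_force'])
im=manip.capture('wrist');cv2.imwrite('pics/w2.png',im[:,:,::-1])
print(proj(manip.calibration('wrist'),[[.571,-.21,.202]]), proj(manip.calibration('wrist'),[o['tool_pos']]))
im=manip.capture('scene')[130:320,130:460];cv2.imwrite('pics/s2.png',cv2.resize(im[:,:,::-1],None,fx=2.4,fy=2.4,interpolation=cv2.INTER_CUBIC))
E
```

```text
3.35 [ 0.5674 -0.2058  0.2058] [ 0.0768  1.2603 -0.3676]
[[314.4264 288.9898]] [[315.8706 281.5725]]
```

View pics/w2.png

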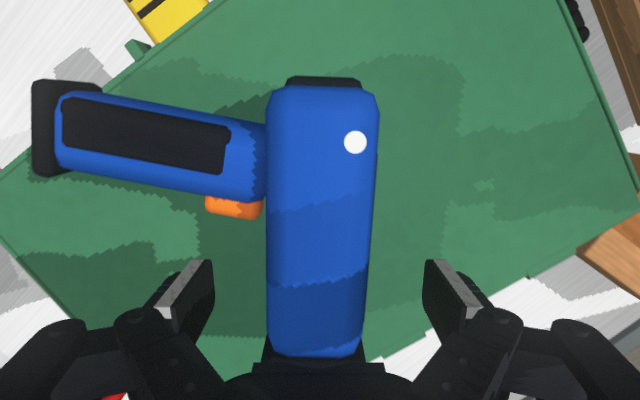

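View pics/s2.png

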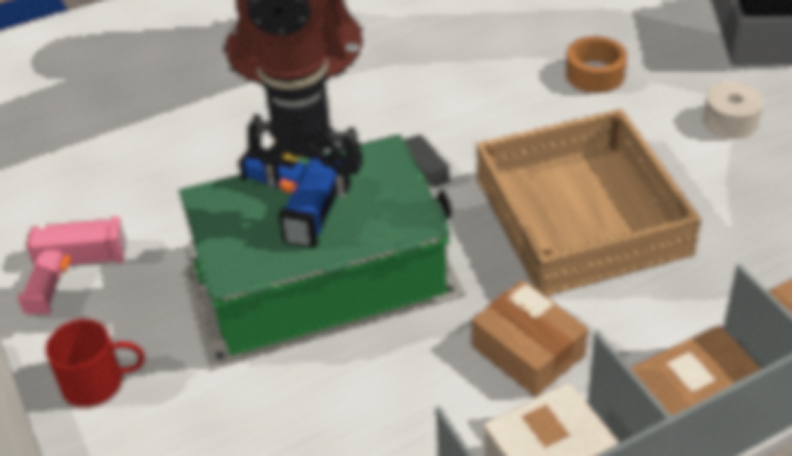

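Emit:
drive_tool(linear=[[0,0,-1.5],[0,0,-2.8],[0,0,-3.3],[0,0,-3.3],[0,0,-3.3],[0,0,-3.3],[0,0,-3.3],[0,0,-3.3],[0,0,-3.3],[0,0,-3.3]], roll=[0,0,0,0,0,0,0,0,0,0], grip=[1,1,1,1,-1,-1,-1,-1,-1,-1], force=60)

```text
t: 4.45
tool_pos: [0.5697, -0.2074, 0.1774]
tcp_rot: [[0.002, -0.737, 0.676], [-0.001, 0.676, 0.737], [-1.0, -0.002, 0.001]]
ft_force: [-0.9, -0.6, 6.4]
width: 0.0435
```

Emit:
drive_tool(linear=[[0,0,1],[0,0,2],[0,0,4],[0,0,6],[0,0,8]], roll=[0,0,0,0,0], grip=[-1,-1,-1,-1,-1])

```text
t: 4.95
tool_pos: [0.5697, -0.2073, 0.2588]
tcp_rot: [[0.002, -0.737, 0.676], [-0.001, 0.676, 0.737], [-1.0, -0.002, 0.001]]
ft_force: [-0.2, -0.9, -3.1]
width: 0.0436
```

```bash
python3 - <<'E'
from h import *
np.set_printoptions(precision=4,suppress=True)
o=manip.get_obs();print(o['t'],o['tool_pos'],o['ft_force'],o['moment'],o['width'])
im=manip.capture('wrist');cv2.imwrite('pics/w3.png',im[:,:,::-1])
im=manip.capture('scene')[130:320,130:460];cv2.imwrite('pics/s3.png',cv2.resize(im[:,:,::-1],None,fx=2.4,fy=2.4,interpolation=cv2.INTER_CUBIC))
E
```

```text
4.95 [ 0.5697 -0.2073  0.2588] [-0.1823 -0.9134 -3.1395] [ 0.0046 -0.0713 -0.0074] 0.04359650479197958
```

View pics/w3.png

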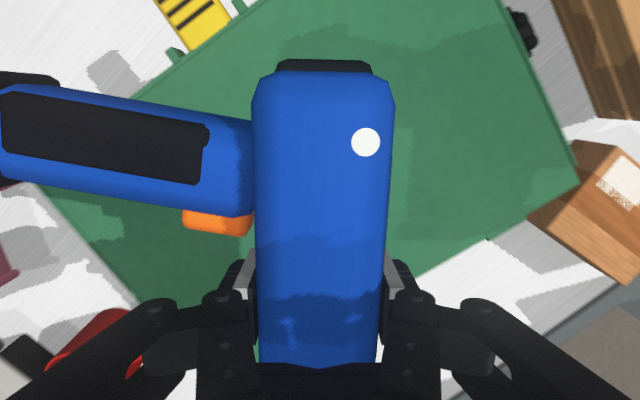

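View pics/s3.png

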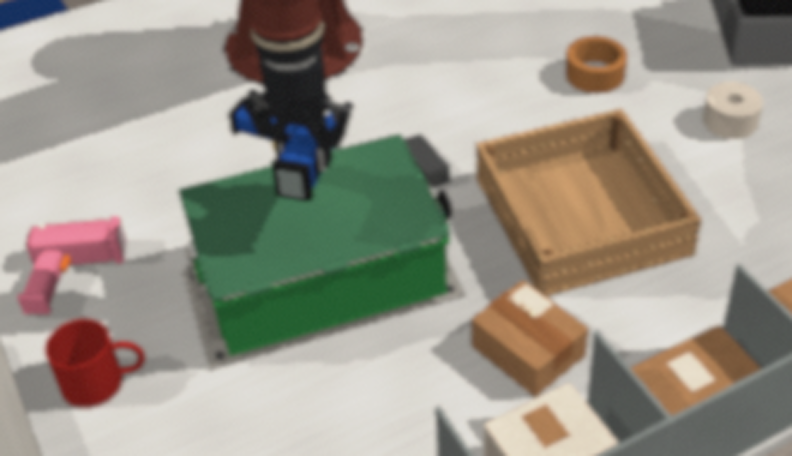

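Emit:
drive_tool(linear=[[0.3,2,0],[0.8,5,0],[1.4,9,0],[2,13,0],[2.6,17,0],[3.2,21,0],[3.8,25,0],[4.4,29,0],[5,33,0],[5.6,37,0],[6.2,40.5,0],[6.7,43.5,0]], roll=[0,0.3,0.8,1.3,1.8,2.3,2.8,3.4,4,4.5,5,5.5], grip=[-1,-1,-1,-1,-1,-1,-1,-1,-1,-1,-1,-1])

```text
t: 6.25
tool_pos: [0.6377, 0.2291, 0.2595]
tcp_rot: [[0.006, -0.987, 0.163], [0.001, 0.163, 0.987], [-1.0, -0.006, 0.002]]
ft_force: [0.4, -0.7, -3.2]
width: 0.0435
```

Emit:
drive_tool(linear=[[0,0,0],[0,0,0]], roll=[0,0], grip=[-1,-1])

```text
t: 6.45
tool_pos: [0.6371, 0.2298, 0.2581]
tcp_rot: [[0.004, -0.987, 0.162], [0.001, 0.162, 0.987], [-1.0, -0.004, 0.001]]
ft_force: [-0.5, -0.9, -2.8]
width: 0.0435
```

```bash
python3 - <<'E'
from h import *
np.set_printoptions(precision=4,suppress=True)
o=manip.get_obs();print(o['t'],o['tool_pos'],o['ft_force'],o['moment'],o['width'])
im=manip.capture('wrist');cv2.imwrite('pics/w4.png',im[:,:,::-1])
im=manip.capture('top')[90:290,150:490];cv2.imwrite('pics/t4.png',cv2.resize(im[:,:,::-1],None,fx=2.35,fy=2.35,interpolation=cv2.INTER_CUBIC))
im=manip.capture('scene')[130:320,130:460];cv2.imwrite('pics/s4.png',cv2.resize(im[:,:,::-1],None,fx=2.4,fy=2.4,interpolation=cv2.INTER_CUBIC))
E
```

```text
6.45 [0.6371 0.2298 0.2581] [-0.4905 -0.9123 -2.8464] [-0.012  -0.0498  0.0237] 0.0435227343330054
```

View pics/w4.png

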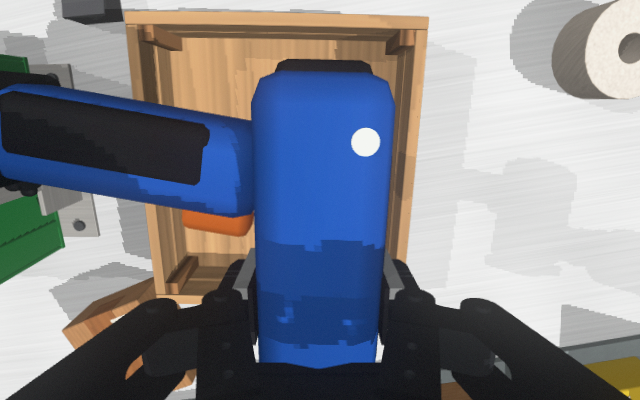

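View pics/s4.png

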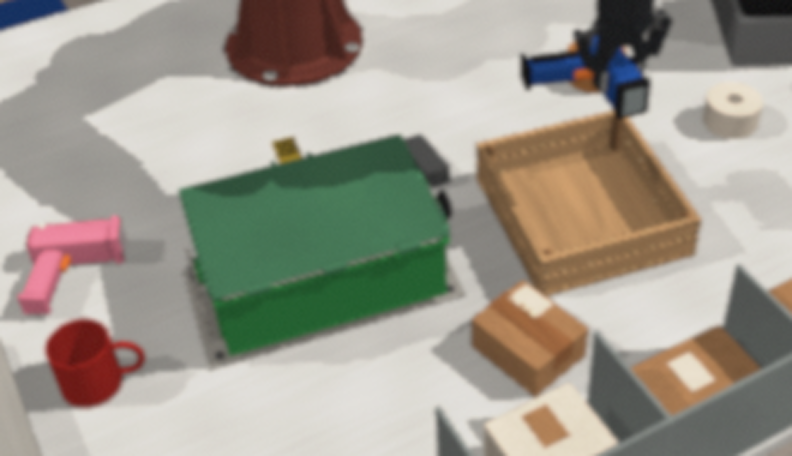

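View pics/t4.png

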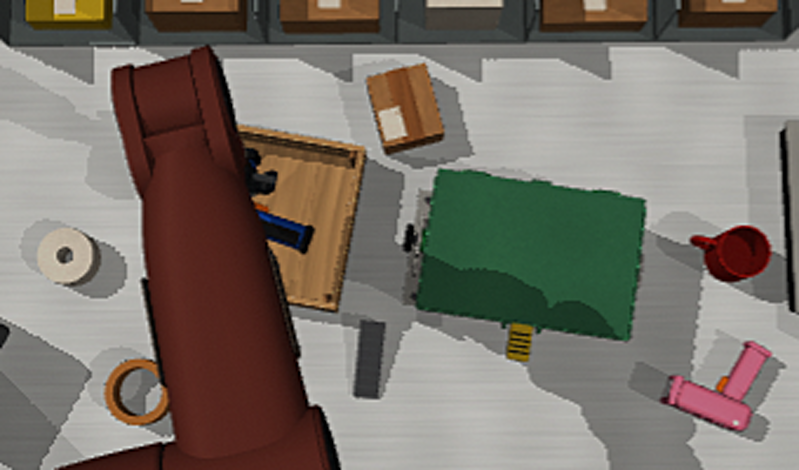

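```bash
python3 - <<'E'
from h import *
np.set_printoptions(precision=4,suppress=True)
c=manip.calibration('wrist')
for z in (.076,):
    P=back(c,[(125,12),(428,18)],z);print(P,np.linalg.norm(P[1]-P[0]),np.degrees(np.arctan2(*(P[1]-P[0])[[1,0]]))-90)
    a=np.radians(-10);m=P.mean(0)[:2]+.132*np.array([np.cos(a),np.sin(a)]);print('centre',m)
E
```

```text
[[0.4752 0.1004 0.076 ]
 [0.5204 0.3375 0.076 ]] 0.24137880867520184 -10.788913662011083
centre [0.6278 0.1961]
```

Emit:
drive_tool(linear=[[0,0,-3],[0,0,-7],[0,0,-11],[0,0,-14.5],[0,0,-17],[0,0,-19],[0,0,-20],[0,0,-20.6],[0,0,-21],[0,0,-21.3],[0,0,-21.3]], roll=[0,0,0,0,0,0,0,0,0,0,0], grip=[-1,-1,-1,-1,-1,-1,-1,-1,-1,-1,-1])

```text
t: 7.7
tool_pos: [0.6379, 0.2281, 0.0466]
tcp_rot: [[0.006, -0.986, 0.164], [0.001, 0.164, 0.986], [-1.0, -0.006, 0.002]]
ft_force: [0.0, -0.6, -3.2]
width: 0.0437
```

Emit:
drive_tool(linear=[[0,0,-0.3],[0,0,-0.5],[0,0,-0.6],[0,0,-0.6]], roll=[0,0,0,0], grip=[-1,-1,-1,-1])

```text
t: 8.1
tool_pos: [0.6383, 0.2282, 0.0415]
tcp_rot: [[0.007, -0.986, 0.164], [0.001, 0.164, 0.986], [-1.0, -0.007, 0.002]]
ft_force: [0.7, -0.1, 3.5]
width: 0.0436
```

Contact with the floor: the vertical force went from -3.2 to +3.5 N. Now I'll release gently.

Emit:
drive_tool(linear=[[0,0,0],[0,0,0],[0,0,0],[0,0,0],[0,0,0]], roll=[0,0,0,0,0], grip=[0.2,0.35,0.45,0.45,0.45], force=20)

```text
t: 8.6
tool_pos: [0.6383, 0.2282, 0.0414]
tcp_rot: [[0.007, -0.986, 0.164], [0.001, 0.164, 0.986], [-1.0, -0.007, 0.002]]
ft_force: [-0.1, 0.2, 0.5]
width: 0.0618
```

Emit:
drive_tool(linear=[[0,0,1],[0,0,3],[0,0,6],[0,0,10],[0,0,14],[0,0,18],[0,0,22],[0,0,24],[0,0,24]], roll=[0,0,0,0,0,0,0,0,0], grip=[0.45,0.45,0.45,0.45,0.6,0.8,1,1,1])

```text
t: 9.5
tool_pos: [0.6396, 0.2286, 0.2861]
tcp_rot: [[0.014, -0.986, 0.164], [0.003, 0.164, 0.986], [-1.0, -0.013, 0.005]]
ft_force: [0.1, -0.9, 0.0]
width: 0.0851
```

```bash
python3 - <<'E'
from h import *
np.set_printoptions(precision=4,suppress=True)
o=manip.get_obs();print(o['t'],o['tool_pos'],o['ft_force'],o['moment'],o['width'])
im=manip.capture('wrist');cv2.imwrite('pics/w5.png',im[:,:,::-1])
im=manip.capture('scene')[130:320,130:460];cv2.imwrite('pics/s5.png',cv2.resize(im[:,:,::-1],None,fx=2.4,fy=2.4,interpolation=cv2.INTER_CUBIC))
E
```

```text
9.5 [0.6396 0.2286 0.2861] [ 0.0688 -0.8706  0.0267] [0.0652 0.0796 0.0134] 0.08510929434210937
```

View pics/w5.png

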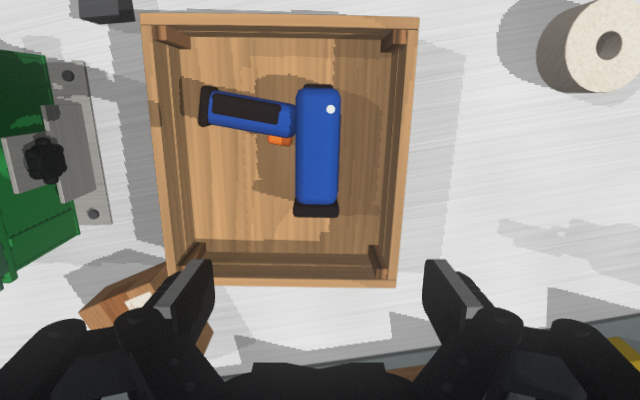

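View pics/s5.png

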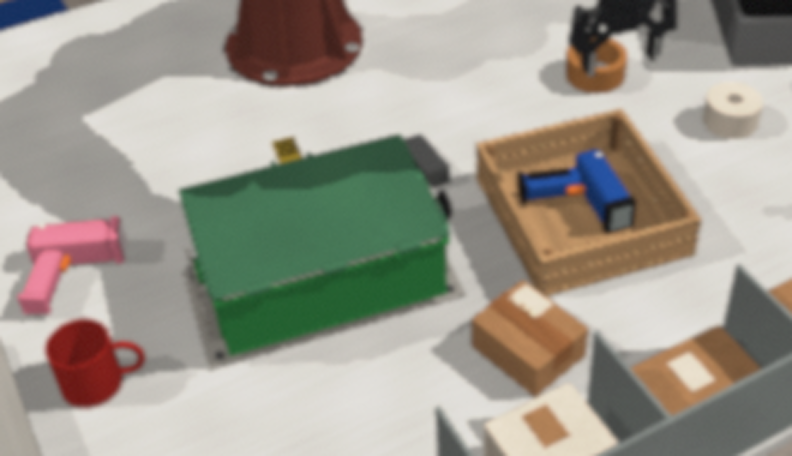

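The scanner lies flat inside the crate, with its head at about (317,150) in the wrist view and clear of the walls. The lid is shut and the crate hasn't moved. Next, the tongue.

Emit:
drive_tool(linear=[[-1,-2,0],[-3,-5.5,0],[-5,-9,0],[-7,-13,0],[-9,-17,0],[-11,-21,0],[-13,-25,0],[-15,-28.5,0],[-17,-32,0],[-19,-35.5,0],[-21,-38.5,0],[-22,-40.4,-1]], roll=[0,0,0,0,0,0,0,0,0,0,0,0], grip=[1,1,1,1,1,1,1,1,1,1,1,1])

```text
t: 10.8
tool_pos: [0.4166, -0.1773, 0.2714]
tcp_rot: [[0.007, -0.986, 0.166], [0.001, 0.166, 0.986], [-1.0, -0.007, 0.002]]
ft_force: [1.1, -0.2, 0.2]
width: 0.0854
```

Emit:
drive_tool(linear=[[0,0,-2],[0,0,-4],[0,0,-6],[0,0,-6],[0,0,-6]], roll=[0,0,0,0,0], grip=[1,1,1,1,1])

```text
t: 11.3
tool_pos: [0.4159, -0.1769, 0.211]
tcp_rot: [[0.005, -0.986, 0.166], [0.002, 0.166, 0.986], [-1.0, -0.005, 0.003]]
ft_force: [-0.2, 0.7, 0.5]
width: 0.0854
```

```bash
python3 - <<'E'
from h import *
np.set_printoptions(precision=4,suppress=True)
o=manip.get_obs();print(o['t'],o['tool_pos'],o['tcp_rot'],o['joint_positions'],o['ft_force'],o['width'])
c=manip.calibration('wrist')
im=manip.capture('wrist');cv2.imwrite('pics/w6.png',im[:,:,::-1])
p=o['tool_pos'].copy();p[2]=.146
print(proj(c,[p]))
m=cv2.inRange(cv2.cvtColor(im,cv2.COLOR_RGB2HSV),(18,120,90),(35,255,255));m=cv2.morphologyEx(m,cv2.MORPH_CLOSE,np.ones((15,15)))
n,l,s,ce=cv2.connectedComponentsWithStats(m);i=1+s[1:,4].argmax();print(s[i])
cn=cv2.findContours((l==i).astype(np.uint8),0,2)[0][0];r=cv2.boxPoints(cv2.minAreaRect(cn));print(r)
P=back(c,r,.146);print(P,P.mean(0))
E
```

```text
11.3 [ 0.4159 -0.1769  0.211 ] [[ 0.0054 -0.9862  0.1657]
 [ 0.0023  0.1658  0.9862]
 [-1.     -0.005   0.0032]] [-0.5675  0.1768 -0.4064  0.9843  0.0049 -0.401 ] [-0.1765  0.7377  0.525 ] 0.0854473203861371
[[316.1941 228.3758]]
[ 285  182   59   93 5290]
[[285. 182.]
 [343. 182.]
 [343. 274.]
 [285. 274.]]
[[ 0.3864 -0.1892  0.146 ]
 [ 0.3918 -0.1579  0.146 ]
 [ 0.447  -0.1661  0.146 ]
 [ 0.4412 -0.1999  0.146 ]] [ 0.4166 -0.1783  0.146 ]
```

View pics/w6.png

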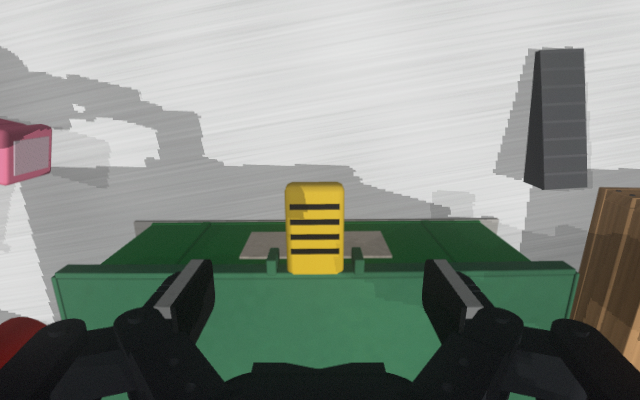

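The tongue is at (285–343, 182–274), centred between the open fingers and square to them. Two small lugs sit beside its root at rows 250–274, so I'll grip slightly outward and slightly high to stay clear of them.

Emit:
drive_tool(linear=[[-0.7,0,-2],[-0.7,0,-4.5],[-0.7,0,-6],[-0.7,0,-6.6],[-0.7,0,-6.6],[-0.7,0,-6.6],[-0.7,0,-6.6],[-0.7,0,-6.6],[-0.7,0,-6.6],[-0.7,0,-6.6],[-0.7,0,-6.6],[-0.7,0,-6.6]], roll=[0,0,0,0,0,0,0,0,0,0,0,0], grip=[1,1,1,1,1,-1,-1,-1,-1,-1,-1,-1], force=40)

```text
t: 12.55
tool_pos: [0.4098, -0.1777, 0.1464]
tcp_rot: [[0.007, -0.986, 0.166], [0.0, 0.166, 0.986], [-1.0, -0.007, 0.001]]
ft_force: [-1.4, 0.1, 6.5]
width: 0.0331
```

```bash
python3 - <<'E'
from h import *
np.set_printoptions(precision=4,suppress=True)
o=manip.get_obs();print(o['t'],o['tool_pos'],o['ft_force'],o['moment'],o['width'])
im=manip.capture('wrist');cv2.imwrite('pics/w7.png',im[:,:,::-1])
# arc in bin frame
yaw=np.radians(-9.4);u=np.array([np.cos(yaw),np.sin(yaw)])
r=.250;h0=o['tool_pos'][2]-.140
for th in range(0,51,5):
    t=np.radians(th)
    # contact point: on tongue axis (z .139), tcp stays above contact by const
    dx=r*(1-np.cos(t)) ; dz=r*np.sin(t)
    print(th,np.round(100*np.r_[dx*u,dz],2))
E
```

```text
12.55 [ 0.4098 -0.1777  0.1464] [-1.3746  0.1461  6.5337] [-0.2861  0.4001  0.2393] 0.033103259931854784
0 [ 0. -0.  0.]
5 [ 0.09 -0.02  2.18]
10 [ 0.37 -0.06  4.34]
15 [ 0.84 -0.14  6.47]
20 [ 1.49 -0.25  8.55]
25 [ 2.31 -0.38 10.57]
30 [ 3.3  -0.55 12.5 ]
35 [ 4.46 -0.74 14.34]
40 [ 5.77 -0.96 16.07]
45 [ 7.22 -1.2  17.68]
50 [ 8.81 -1.46 19.15]
```

View pics/w7.png

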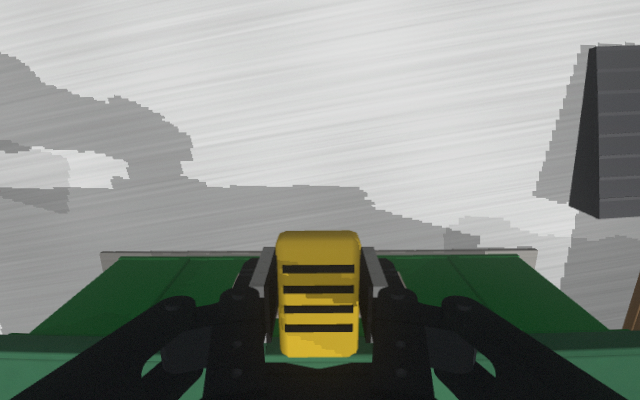

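The pads hold the tongue at (278–358, 232–355) and the opening is 33 mm. Now I'll lift along the arc in stages.

Emit:
drive_tool(linear=[[0,0,0.6],[0,0,1.4],[0.1,0,2.2],[0.2,0,3.1],[0.4,-0.1,4.3],[0.6,-0.1,5.4],[0.85,-0.15,6.5],[1.15,-0.2,7.5],[1.5,-0.25,8.55],[1.5,-0.25,8.55]], roll=[0,0,0,0,0,0,0,0,0,0], grip=[-1,-1,-1,-1,-1,-1,-1,-1,-1,-1])

```text
t: 13.6
tool_pos: [0.4261, -0.1805, 0.2336]
tcp_rot: [[0.01, -0.986, 0.165], [-0.0, 0.165, 0.986], [-1.0, -0.01, 0.001]]
ft_force: [6.9, -0.2, -5.4]
width: 0.0329
```

```bash
python3 - <<'E'
from h import *
np.set_printoptions(precision=4,suppress=True)
o=manip.get_obs();print(o['t'],o['tool_pos'],o['ft_force'],o['moment'],o['width'])
im=manip.capture('wrist');cv2.imwrite('pics/w8.png',im[:,:,::-1])
im=manip.capture('scene')[130:320,130:460];cv2.imwrite('pics/s8.png',cv2.resize(im[:,:,::-1],None,fx=2.4,fy=2.4,interpolation=cv2.INTER_CUBIC))
E
```

```text
13.6 [ 0.4261 -0.1805  0.2336] [ 6.8571 -0.2425 -5.3804] [-0.1463 -1.0736  0.1323] 0.03294736434001195
```

View pics/s8.png

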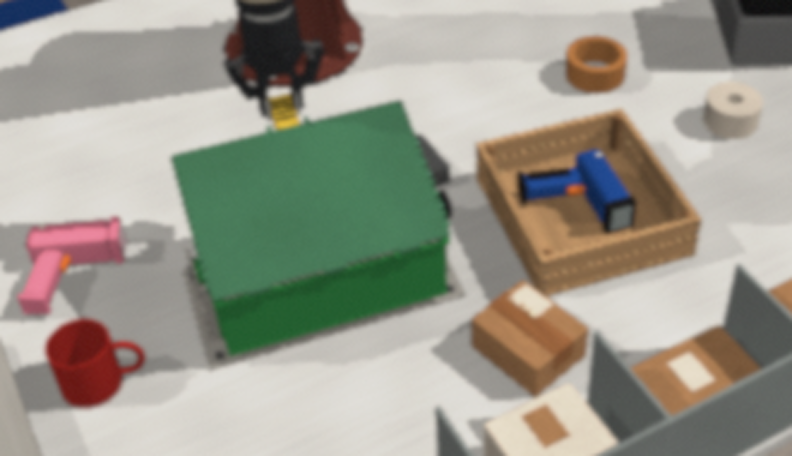

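View pics/w8.png

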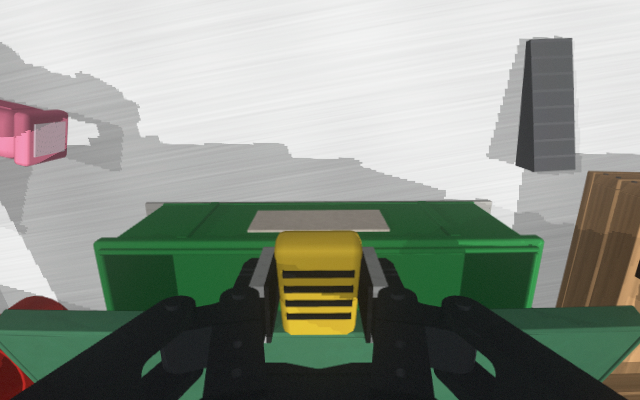

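Emit:
drive_tool(linear=[[0.5,-0.1,1],[1,-0.15,2],[1.5,-0.2,3],[2,-0.3,3.95],[2.6,-0.4,4.9],[3.2,-0.5,5.8],[3.8,-0.6,6.7],[4.5,-0.7,7.5],[5.2,-0.8,8.3],[5.9,-0.95,9.1],[6.6,-1.1,9.8],[7,-1.15,10.2]], roll=[0,0,0,0,0,0,0,0,0,0,0,0], grip=[-1,-1,-1,-1,-1,-1,-1,-1,-1,-1,-1,-1])

```text
t: 14.9
tool_pos: [0.4965, -0.1918, 0.3347]
tcp_rot: [[0.01, -0.986, 0.165], [0.001, 0.165, 0.986], [-1.0, -0.009, 0.002]]
ft_force: [8.4, -3.5, -14.8]
width: 0.0329
```

Emit:
drive_tool(linear=[[0,0,0],[0,0,0]], roll=[0,0], grip=[-1,-1])

```text
t: 15.1
tool_pos: [0.4963, -0.1917, 0.3344]
tcp_rot: [[0.009, -0.986, 0.165], [0.001, 0.165, 0.986], [-1.0, -0.008, 0.002]]
ft_force: [3.3, -2.3, -6.3]
width: 0.033
```

```bash
python3 - <<'E'
from h import *
np.set_printoptions(precision=4,suppress=True)
o=manip.get_obs();print(o['t'],o['tool_pos'],o['ft_force'],o['moment'],o['width'],o['joint_positions'])
im=manip.capture('wrist');cv2.imwrite('pics/w9.png',im[:,:,::-1])
im=manip.capture('scene');cv2.imwrite('pics/s9f.png',im[:,:,::-1]);im=im[130:320,130:460];cv2.imwrite('pics/s9.png',cv2.resize(im[:,:,::-1],None,fx=2.4,fy=2.4,interpolation=cv2.INTER_CUBIC))
E
```

```text
15.1 [ 0.4963 -0.1917  0.3344] [ 3.2816 -2.3249 -6.289 ] [-0.4869 -0.4326  0.0068] 0.03303431119155314 [-0.509   0.2676  0.0398  1.336   0.0049 -0.3431]
```

View pics/s9.png

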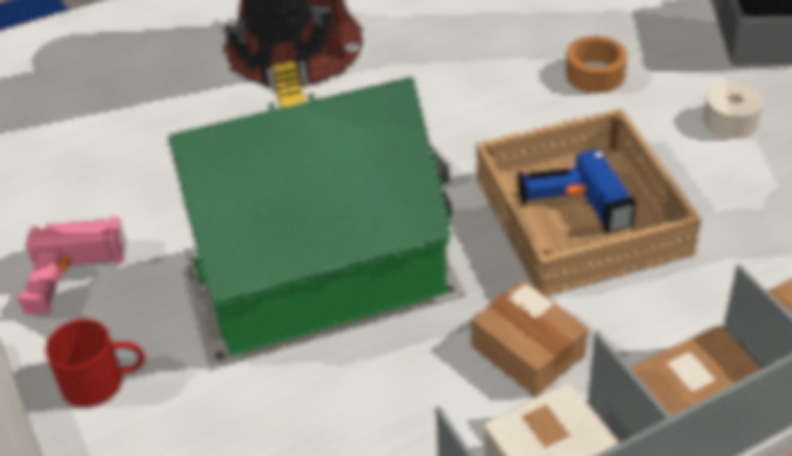

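View pics/w9.png

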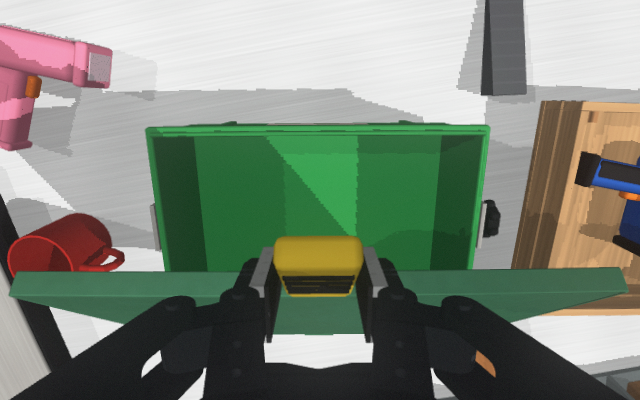

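```bash
python3 - <<'E'
from h import *
from scipy.optimize import least_squares
np.set_printoptions(precision=4,suppress=True)
c=manip.calibration('scene')
obs=np.array([(130+u/2.4,130+v/2.4) for u,v in [(170,135),(413,78),(447,238),(212,296)]])
def model(p):
    th,x,y,a=p
    L=[(-.212,-.159),(-.212,.159),(.002,.159),(.002,-.159)]
    P=[]
    for l,yy in L:
        bx=.104+l*np.cos(th)+.006*np.sin(th);bz=.140-l*np.sin(th)+.006*np.cos(th)
        P.append((x+bx*np.cos(a)-yy*np.sin(a),y+bx*np.sin(a)+yy*np.cos(a),bz))
    return proj(c,P)
p0=[.87,.551,-.199,np.radians(-9.3)]
print(obs,model(p0))
r=least_squares(lambda p:np.r_[(model(p)-obs).ravel(),(p[1]-.551)/.003,(p[2]+.199)/.003,(p[3]-p0[3])/.02],p0);print(r.x,np.degrees(r.x[0]),r.fun)
o=manip.get_obs();print(o['t'],o['ft_force'],o['qd'])
E
```

```text
[[200.8333 186.25  ]
 [302.0833 162.5   ]
 [316.25   229.1667]
 [218.3333 253.3333]] [[200.2566 185.5926]
 [301.7597 161.4277]
 [317.9661 227.6355]
 [218.3665 255.046 ]]
[ 0.8219  0.5517 -0.1989 -0.1798] 47.08980211125888 [-0.4932 -1.0657 -0.4545 -0.2621  1.5534 -0.7474 -0.7012  1.2768  0.2298
  0.0233 -0.8765]
15.2 [ 3.1483 -1.9841 -8.269 ] [ 0.0003 -0.002  -0.0018 -0.0027  0.0017  0.0007]
```

Emit:
drive_tool(linear=[[0,0,0],[0,0,0],[0,0,0],[0,0,0],[0,0,0],[0,0,0],[0,0,0],[0,0,0],[0,0,0],[0,0,0],[0,0,0],[0,0,0]], roll=[0,0,0,0,0,0,0,0,0,0,0,0], grip=[-1,-1,-1,-1,-1,-1,-1,-1,-1,-1,-1,-1])

```text
t: 16.4
tool_pos: [0.4963, -0.1917, 0.3344]
tcp_rot: [[0.009, -0.986, 0.165], [0.001, 0.165, 0.986], [-1.0, -0.009, 0.002]]
ft_force: [3.5, -1.6, -8.5]
width: 0.033
```

```bash
python3 - <<'E'
from h import *
np.set_printoptions(precision=4,suppress=True)
im=manip.capture('scene');a=cv2.imread('pics/s9f.png')[:,:,::-1];print('diff px',(cv2.absdiff(im,np.ascontiguousarray(a)).max(2)>30).sum())
im=manip.capture('top')[90:290,150:490];cv2.imwrite('pics/t10.png',cv2.resize(im[:,:,::-1],None,fx=2.35,fy=2.35,interpolation=cv2.INTER_CUBIC))
o=manip.get_obs();print(o['t'],o['tool_pos'],o['ft_force'],o['qd'],o['width'])
E
```

```text
diff px 0
16.5 [ 0.4963 -0.1917  0.3344] [ 4.2348 -2.8515 -9.2029] [-0.0021  0.0001  0.0011 -0.0014  0.0008 -0.0015] 0.03262359997560752
```

View pics/t10.png

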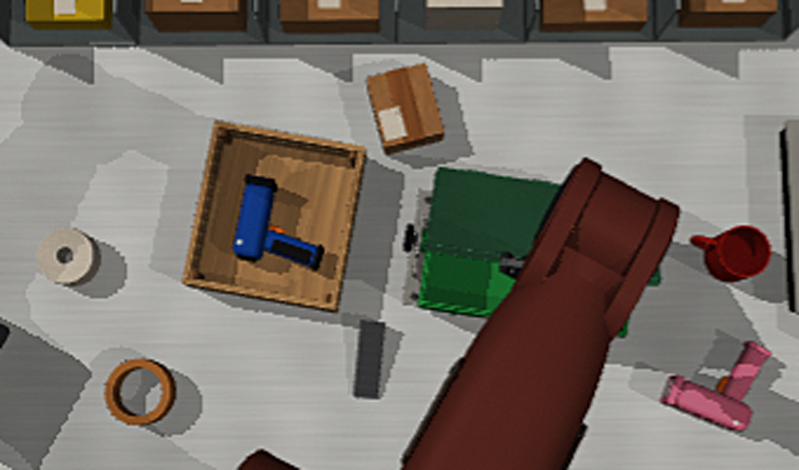

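The crate, mug, wedge, parcel and rolls are all at their original pixels. The scanner lies in the crate at (255,215) in the crop, and the lid is held still. I'm handing in now.

```bash
python3 -c "
from bench import manip
print(manip.sign_off())"
```

```text
the job is handed in; nothing more can be done
None
```

The job is handed in at about 16.5 s of the 58 s allowed. No verdict came back, so what follows is from my own checks.

- **Scanner:** I took the blue scanner off the lid, set it down on the crate floor and let go. It lies flat on its side in the crate, clear of the walls.
- **Lid:** I gripped the yellow tongue across its sides and lifted the lid along its arc. The gripper was still holding it at hand-in, with a 33 mm opening and 40 N grip. Two scene pictures about 1.3 s apart showed no change, so it is steady.
- **Other items:** In the last top picture the crate, mug, wedge, parcel and rolls are where they started.

**Disagreement on the angle:** the lid angle came out at about 50 degrees from the gripper position and about 47 degrees from the scene-camera corner fit. Both are within the 43–57 degree limits, so I left it. The wrist still showed about 10 N while holding (mostly downward), more than the lid's own weight, so the grip is slightly strained.

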